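Check battery packs at both ends and stand them ready

ROBOT

A 6-joint arm with a two-finger parallel gripper is mounted at the origin on the work surface. World frame = base frame: x ahead of the robot, y to its left, z up, the work surface at z = 0. Lengths are in m, angles in rad, forces in N, time in s.
With the tool pointing down it reaches from about 0.35 to 1 m from the base axis. Payload 7.1 kg.
Tool frame: the origin (TCP) lies at the very end of the fingers, on their centre line; the grasp point (between the pads) lies 19 mm behind it (r.pinch_z is the distance from the TCP to the grasp point, in m); z points along the fingers, y is the line along which they close (so a half turn about z gives the same grasp; the last joint's range is limited). The gripper opens to 85 mm and grips with 20 to 120 N. Pads are 22 mm wide; open, the fingers measure 114 mm over their backs; the gripper's body (76 mm by 85 mm) begins 54 mm behind the grasp point. The pads swing forward as they close: fully open they stand 13 mm farther back than shut.
Start: joints at [1.142, 0.423, 1.63, -0, 1.089, -0.019], TCP at [0.249, 0.573, 0.231] pointing down, gripper open.
Joint ranges: [-3, 3], [-0.9, 2.11], [0.09, 2.58], [-1.31, 4.45], [0.11, 2.69], [-2.54, 2.54]. Speed limits (rad/s): [2.39, 2.39, 3.01, 3.14, 3.14, 3.14].

INTERFACE

Orientations are given as a unit quaternion [x, y, z, w].
In Python, from bench import r, gripper_open, clamp, sensors, eyes, close_job gives the robot as it stands. The module is installed in compiled form; this text tells all that it offers. Calls block until the motion is done:
- r.move_ptp(position, orientation): joint-space move of the TCP to a pose.
- r.move_l(position, v=0.15, frame=None, max_force=None): straight line of the TCP; frame=None keeps the orientation; v is the mean speed in m/s. With max_force (N) it stops when the force on the tool has changed by that much, and returns True; else False.
- r.set_joints(angles): joint-space move.
- gripper_open() and clamp(f_grip=None): open the fingers fully, or close them until they stop; f_grip is the grip in N (None keeps the last).
- r.pause(seconds).
- r.ik(position, orientation): joint angles nearest the present ones, or None.
- sensors.read_state(): the state.
- eyes.camera(name): name is "scene" or "top"; returns the picture (400x640x3 uint8, red, green, blue); there is no depth.
- eyes.get_calibration(name): a dict with "fx", "fy", "cx", "cy" (pixels), "eye" and "orientation" of the camera in the world. Camera axes: x right, y down, z forward; pixel columns grow to the right and rows downward; lengths in m; the calibration is good to about 2 mm. A picture is of the moment at which its call begins. get_calibration takes no time and is no camera call.
A pose or a line that the arm cannot do raises r.IKError and nothing moves.
- close_job(): hands the job in; it is judged then, once.
The state is a dict: "time": time; "joint_pos": joint angles; "dq": joint speeds; "tau": joint torques, N m; "tool_pos": TCP position; "ee_rot": TCP orientation; "wrist_force": force on the tool from outside, world axes, zero at the start; "torque": the same for the moment, N m; "opening": finger opening in m; "gripper_force": force on a finger pad.
Only numpy, scipy, OpenCV 4.12 (cv2) and the standard library are available. Lean on these libraries where they do the work, as an engineer would, in place of code of your own. Each camera call takes 0.05 s, during which the arm holds its last target. There are 200 camera calls.

TASK

Switch the battery tester on with its lever, then check every battery pack on the table, the longest first: press its plus end (brass stud) squarely against the middle of the sprung copper bar until the bar is fully home and hold it there for a second, then turn the pack round and do the same with its minus end. Leave every pack standing upright, plus end up, wholly on the black mat, with the tester switched fully off again and the other things on the bench left where they are.

Things in the scene. Friction and masses are not known exactly. Their poses are not given: they have to be found in the camera images.
- long: the long battery pack: a square stick of white cells in green frames, 40 x 40 mm across and 140 mm long, starting on its side on the table (may be absent). Origin in its middle; its x axis runs lengthwise towards the plus end. The plus end carries a raised brass stud, 24 mm across and 5 mm high; the minus end is a flat steel plate
- long_plus (a point): tip of the long pack's brass stud, 75 mm from the pack's middle
- long_minus (a point): middle of the long pack's flat minus end, 70 mm from the pack's middle
- medium: the medium battery pack: a square stick of white cells in green frames, 40 x 40 mm across and 110 mm long, starting on its side on the table (may be absent). Origin in its middle; its x axis runs lengthwise towards the plus end. The plus end carries a raised brass stud, 24 mm across and 5 mm high; the minus end is a flat steel plate
- medium_plus (a point): tip of the medium pack's brass stud, 60 mm from the pack's middle
- medium_minus (a point): middle of the medium pack's flat minus end, 55 mm from the pack's middle
- short: the short battery pack: a square stick of white cells in green frames, 40 x 40 mm across and 80 mm long, starting on its side on the table (may be absent). Origin in its middle; its x axis runs lengthwise towards the plus end. The plus end carries a raised brass stud, 24 mm across and 5 mm high; the minus end is a flat steel plate
- short_plus (a point): tip of the short pack's brass stud, 45 mm from the pack's middle
- short_minus (a point): middle of the short pack's flat minus end, 40 mm from the pack's middle
- tester: battery tester fixed to the table: a black box 140 mm deep, 260 mm wide, 60 mm high. Origin on the table under the middle of its front face; x points from the front into the box, y to the left seen from its front, z up. The copper contact bar stands out of the front, left of the middle; the power lever is on top, right of the middle
- bar_face (a point): middle of the front surface of the copper contact bar (a plate 80 mm wide along the tester's y, 44 mm tall, from 14 to 58 mm above the table; it stands 32 mm ahead of the tester's front face when free). It moves with the bar
- bar (a joint): how far the sprung contact bar is pushed in along the tester's x, m: 0 free, 0.012 fully home; full travel takes about 8 N
- power (a joint): power lever on the tester, rad: 0 is off (leaning to the tester's front, -x), 1.0 is on (leaning to the tester's back, +x); it stays where it is left
- power_tip (a point): tip of the power lever (lever 55 mm long from its pivot)
- mat: flat black rubber mat fixed to the table, 110 mm (its x) by 310 mm (its y), 4 mm thick. Origin under its middle, on the table
- jar: small blue jar with a white lid, 48 mm across, 45 mm high, a bystander; origin under its middle
- spool: spool of solder, 60 mm across, 46 mm high, a bystander; origin under its middle
- squeeze: white plastic bottle, 52 mm across, 120 mm high, a bystander; origin under its middle
- driver: screwdriver, 170 mm long, a bystander lying on the table; origin under its middle
- meter: black multimeter lying on its back, 75 x 140 mm, 32 mm high, a bystander; origin under its middle
- tin: open copper bowl, 70 mm across, 35 mm high, a bystander; origin under its middle
Things that resemble listed ones, but are neither listed nor needed, are in the scene too. What is shaped like the short but purple is not meant.

How it is judged:
On the way, in this order (a step that is already met when the one before it is completed fails the run):
1. the tester is switched on: its lever is thrown fully over (value of joint power above 0.8 rad), for 0.2 s.
2. the plus end of the long pack presses the contact bar home (all but the last 3.5 of its 12 mm), squarely (0.2 rad) and near the bar's middle (22 mm) (x of long_plus in the frame of tester above -0.0235 m and contact force between long and bar above 3 N and distance between long_plus and bar_face below 0.022 m and angle between the x axis of long and the x axis of tester, either way round below 0.2 rad), for 0.6 s.
3. the minus end of the long pack presses the contact bar home (all but the last 3.5 of its 12 mm), squarely (0.2 rad) and near the bar's middle (22 mm) (x of long_minus in the frame of tester above -0.0235 m and contact force between long and bar above 3 N and distance between long_minus and bar_face below 0.022 m and angle between the x axis of long and the x axis of tester, either way round below 0.2 rad), for 0.6 s.
4. the plus end of the medium pack presses the contact bar home (all but the last 3.5 of its 12 mm), squarely (0.2 rad) and near the bar's middle (22 mm) (x of medium_plus in the frame of tester above -0.0235 m and contact force between medium and bar above 3 N and distance between medium_plus and bar_face below 0.022 m and angle between the x axis of medium and the x axis of tester, either way round below 0.2 rad), for 0.6 s.
5. the minus end of the medium pack presses the contact bar home (all but the last 3.5 of its 12 mm), squarely (0.2 rad) and near the bar's middle (22 mm) (x of medium_minus in the frame of tester above -0.0235 m and contact force between medium and bar above 3 N and distance between medium_minus and bar_face below 0.022 m and angle between the x axis of medium and the x axis of tester, either way round below 0.2 rad), for 0.6 s.
6. the plus end of the short pack presses the contact bar home (all but the last 3.5 of its 12 mm), squarely (0.2 rad) and near the bar's middle (22 mm) (x of short_plus in the frame of tester above -0.0235 m and contact force between short and bar above 3 N and distance between short_plus and bar_face below 0.022 m and angle between the x axis of short and the x axis of tester, either way round below 0.2 rad), for 0.6 s.
7. the minus end of the short pack presses the contact bar home (all but the last 3.5 of its 12 mm), squarely (0.2 rad) and near the bar's middle (22 mm) (x of short_minus in the frame of tester above -0.0235 m and contact force between short and bar above 3 N and distance between short_minus and bar_face below 0.022 m and angle between the x axis of short and the x axis of tester, either way round below 0.2 rad), for 0.6 s.
At the end, for the whole second after the job is handed in: every pack that was present stands at rest on the mat, plus end up within 0.1 rad of upright, its middle within 40 mm (mat's x) and 140 mm (mat's y) of the mat's middle; the power lever is back below 0.2 rad (value of joint power below 0.2 rad and angle between each of long, medium, short's own x axis and vertical below 0.1 rad and linear speed of each of long, medium, short below 0.02 m/s and height (world z) of long below 0.08 m and x of long in the frame of mat between -0.04 and 0.04 m and y of long in the frame of mat between -0.14 and 0.14 m and height (world z) of medium below 0.065 m and x of medium in the frame of mat between -0.04 and 0.04 m and y of medium in the frame of mat between -0.14 and 0.14 m and height (world z) of short below 0.05 m and x of short in the frame of mat between -0.04 and 0.04 m and y of short in the frame of mat between -0.14 and 0.14 m); the robot touches nothing.
It fails at once if the contact bar is pressed while the tester is off (contact force between bar and anything else above 3 N and value of joint power below 0.6 rad).
It fails at once if a bystander is pushed more than 60 mm away (distance of any of jar, spool, squeeze, driver, meter, tin from where it was at the start of the episode above 0.06 m).
It fails at once if a bystander is knocked over (angle between any of jar, spool, squeeze, meter, tin's own z axis and vertical above 0.6 rad).
Of long, medium, short only 2 to 3 are there at a start; the rules pass over those that are not, and their reading is None.
At some moment in a run one of long, medium, short may be knocked a few centimetres aside while the robot is not near it.
Once in a run the grip may slacken for a moment while it holds something.
It also fails if it takes over 210 s, if anything falls off the work surface, if the arm or the gripper's body presses on something with over 40 N, if the wrist force passes 120 N, or if a joint passes its speed limit or range.

## Working session

There is one attempt and no reset: what is moved stays moved. The work goes in short steps, each a Python script; the robot and the scene stay as the last script left them, time stands still between calls to the robot, and variables do not carry over. Pictures are saved under pics/ and viewed, at most 14 in all, crops included, and the job is handed in when it is done.

```bash
ls; mkdir -p pics; python3 - <<'E'
from bench import r,sensors,eyes
import cv2,numpy as np
for n in("scene","top"):
    im=eyes.camera(n); cv2.imwrite(f"pics/{n}0.png",im[:,:,::-1]); print(n,eyes.get_calibration(n))
s=sensors.read_state(); print({k:np.round(v,3).tolist() for k,v in s.items()}, r.pinch_z)
E
```

```text
pics
scene {'fx': 484.72549078076395, 'fy': 484.72549078076395, 'cx': 326.01640331579733, 'cy': 198.602522373026, 'eye': array([ 1.16093013, -0.91358054,  0.92221456]), 'orientation': array([ 0.85460883,  0.28354033, -0.14776191, -0.40916384])}
top {'fx': 410.77838709504323, 'fy': 410.77838709504323, 'cx': 317.69699343581516, 'cy': 206.9135750098205, 'eye': array([ 0.42251076, -0.10412703,  1.21998532]), 'orientation': array([ 0.71303083, -0.69932603,  0.03607185, -0.03505657])}
{'time': 0.1, 'joint_pos': [1.142, 0.424, 1.631, -0.0, 1.089, -0.019], 'dq': [-0.0, -0.001, -0.0, 0.0, 0.001, -0.001], 'tau': [0.0, -55.843, -28.244, 0.0, 0.003, -0.0], 'tool_pos': [0.249, 0.573, 0.231], 'ee_rot': [0.203, 0.979, -0.001, -0.0], 'wrist_force': [0.317, 0.086, 0.252], 'torque': [0.053, 0.015, 0.02], 'gripper_force': 0.0, 'opening': 0.085} 0.0187
```

View pics/scene0.png

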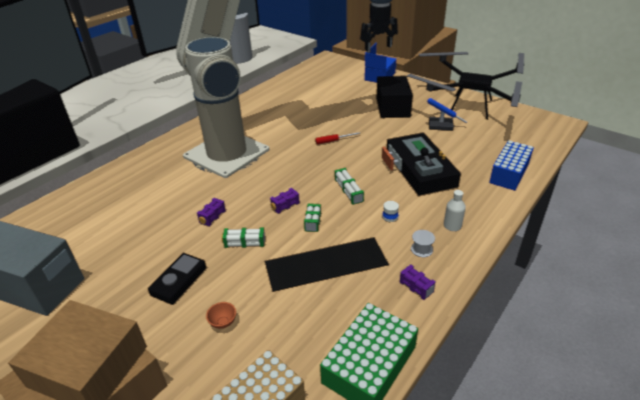

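View pics/top0.png

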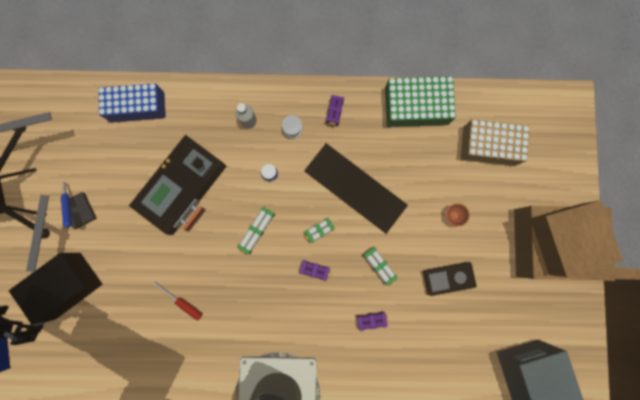

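The scene view shows the tester at (425,165), the mat at (327,263), white/green packs at (349,185), (244,237) and (313,217), and purple decoys at (211,211), (285,200) and (417,281). In the top view the packs are at (256,230), (380,265) and (319,230), the bar at about (193,218), and the mat at (356,188). Only white/green sticks fit the description. I'll confirm them with crops.

```bash
cat > see.py <<'E'
import numpy as np,cv2
from scipy.spatial.transform import Rotation as R
from bench import eyes
C={n:eyes.get_calibration(n) for n in("scene","top")}
def ray(n,u,v):
    c=C[n]; d=R.from_quat(c["orientation"]).apply([(u-c["cx"])/c["fx"],(v-c["cy"])/c["fy"],1]); return c["eye"],d
def onplane(n,u,v,z):
    e,d=ray(n,u,v); return e+d*(z-e[2])/d[2]
def proj(n,p):
    c=C[n]; q=R.from_quat(c["orientation"]).inv().apply(np.asarray(p)-c["eye"]); return c["fx"]*q[0]/q[2]+c["cx"],c["fy"]*q[1]/q[2]+c["cy"]
def tri(a,b):
    (e1,d1),(e2,d2)=ray("top",*a),ray("scene",*b)
    d1=d1/np.linalg.norm(d1);d2=d2/np.linalg.norm(d2)
    t=np.linalg.lstsq(np.c_[d1,-d2],e2-e1,rcond=None)[0]
    p,q=e1+t[0]*d1,e2+t[1]*d2; return (p+q)/2,np.linalg.norm(p-q)
E
python3 - <<'E'
import cv2,numpy as np
t=cv2.imread("pics/top0.png");s=cv2.imread("pics/scene0.png")
def c(im,x,y,w,h,W,H): return cv2.resize(im[y:y+h,x:x+w],(W,H),interpolation=cv2.INTER_CUBIC)
a=np.vstack([c(t,120,130,120,110,400,300) ,c(s,370,120,100,75,400,300)])
b=np.vstack([c(t,230,200,180,90,400,200),c(s,200,160,180,90,400,200),c(t,300,140,120,60,400,200)])
cv2.imwrite("pics/crops0.png",np.hstack([a,b]))
E
```

```text
(no output)
```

View pics/crops0.png

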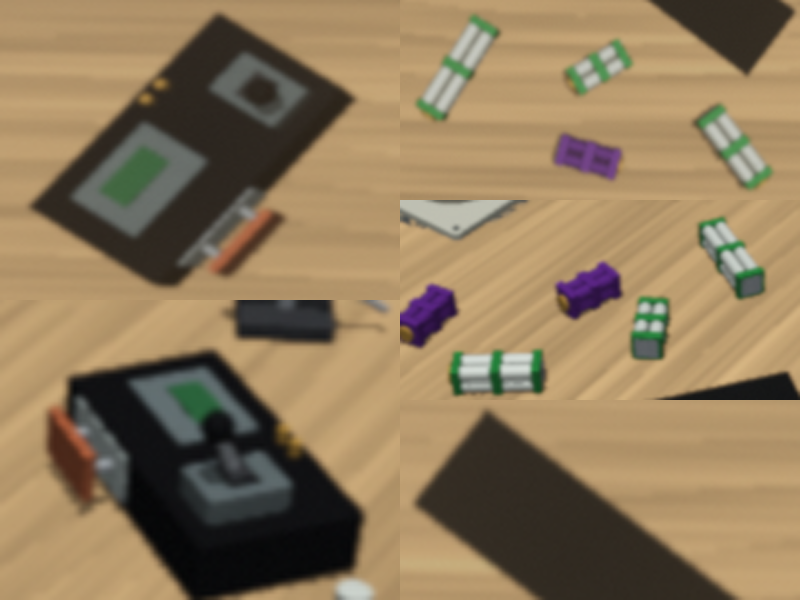

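The crops confirm the picks. The three white/green sticks are packs, and the purple ones are decoys. A grey minus plate is visible in the scene view at long (357,197) and short (311,225), and brass shows in the top view at short (307,238). The copper bar is at top (193,220) and the lever knob at top (199,163) / scene (424,151). Next I'll measure.

```bash
cat >> see.py <<'E'
def packs(im,n,z=0.04):
    """blobs of white+green within the work area -> (centre, axis, length, width) on plane z, from the cell/frame mask"""
    h=cv2.cvtColor(im,cv2.COLOR_RGB2HSV)
    g=cv2.inRange(h,(45,90,40),(85,255,255)); w=cv2.inRange(h,(0,0,120),(179,45,255))
    m=cv2.morphologyEx(g|w,cv2.MORPH_CLOSE,np.ones((3,3)))
    out=[]
    for c in cv2.findContours(m,cv2.RETR_EXTERNAL,cv2.CHAIN_APPROX_NONE)[0]:
        if cv2.contourArea(c)<100: continue
        mm=np.zeros_like(m); cv2.drawContours(mm,[c],-1,255,-1)
        if (mm&g>0).sum()<60 or (mm&w>0).sum()<60: continue
        P=np.array([onplane(n,u,v,z)[:2] for u,v in c[:,0]],np.float32)
        if not(0.15<P[:,0].mean()<0.85 and -0.5<P[:,1].mean()<0.45): continue
        (cx,cy),(a,b),_=rr=cv2.minAreaRect(P*1000); B=cv2.boxPoints(rr)/1000
        e=B[1]-B[0],B[2]-B[1]; ax=max(e,key=np.linalg.norm)
        M=cv2.moments(c); out.append(dict(px=(round(M['m10']/M['m00']),round(M['m01']/M['m00'])),c=np.array([cx,cy])/1000,yaw=np.arctan2(ax[1],ax[0]),L=max(a,b)/1000,W=min(a,b)/1000))
    return out
E
python3 - <<'E'
from see import *
np.set_printoptions(precision=4,suppress=True)
im={n:cv2.imread(f"pics/{n}0.png")[:,:,::-1].copy() for n in("top","scene")}
for n in im:
    for p in packs(im[n],n): print(n,p)
# tester: corners
cor={}
for k,a,b in [("FR top",(226.5,166),(417.5,182)),("BR",(186,134.4),(460.7,173.8)),("BL",(129,205),(423.2,132.5)),("FL",(168,234.5),(387,139.5)),("knob",(198.6,163),(423.7,151.2))]:
    p,e=tri(a,b); cor[k]=p; print(k,p,e, onplane("top",*a,.06))
h=cv2.cvtColor(im["top"],cv2.COLOR_RGB2HSV)
m=cv2.inRange(h,(0,120,80),(14,255,255)); 
for n in im:
    h=cv2.cvtColor(im[n],cv2.COLOR_RGB2HSV); m=cv2.inRange(h,(0,110,60),(13,255,255))
    for c in cv2.findContours(m,0,1)[0]:
        if cv2.contourArea(c)>25: print("copper",n,np.round(cv2.minAreaRect(c)[0]),cv2.boxPoints(cv2.minAreaRect(c)).tolist())
    m=cv2.inRange(im[n],(0,0,0),(55,50,50))
    c=max((c for c in cv2.findContours(m,0,1)[0] if cv2.pointPolygonTest(c,(356,188) if n=="top" else (327,263),False)>0),key=cv2.contourArea)
    q=cv2.boxPoints(cv2.minAreaRect(c)) if n=="top" else cv2.approxPolyDP(c,5,True)[:,0]
    P=np.array([onplane(n,u,v,.004) for u,v in q]);print("mat",n,q.tolist(),P[:,:2].tolist(),P.mean(0),np.linalg.norm(np.diff(P,axis=0),axis=1))
for q,col in (("brass",((15,120,60),(35,255,160))),):
  pass
E
```

```text
top {'px': (380, 266), 'c': array([ 0.3774, -0.2856]), 'yaw': np.float32(0.6767446), 'L': 0.10829592895507813, 'W': 0.039108142852783204}
top {'px': (319, 230), 'c': array([ 0.4757, -0.1106]), 'yaw': np.float32(-1.0228862), 'L': 0.07769443511962891, 'W': 0.03635261154174805}
top {'px': (255, 230), 'c': array([0.4717, 0.0729]), 'yaw': np.float32(-0.5345472), 'L': 0.13709107971191406, 'W': 0.03843269729614258}
scene {'px': (243, 237), 'c': array([ 0.3919, -0.3001]), 'yaw': np.float32(0.668131), 'L': 0.11254856109619141, 'W': 0.073067626953125}
scene {'px': (312, 213), 'c': array([ 0.4899, -0.126 ]), 'yaw': np.float32(-1.0159243), 'L': 0.11151722717285156, 'W': 0.04160207748413086}
scene {'px': (348, 183), 'c': array([0.4866, 0.0559]), 'yaw': np.float32(-0.5536922), 'L': 0.17554034423828124, 'W': 0.05284014129638672}
FR top [0.6567 0.1625 0.0568] 0.008947136944223884 [0.6524 0.1589 0.06  ]
BR [0.7442 0.2813 0.0554] 0.000674553434307059 [0.7426 0.2796 0.06  ]
BL [0.535  0.4326 0.0555] 0.00016902414019201082 [0.5347 0.4306 0.06  ]
FL [0.4558 0.3192 0.0551] 0.005967491986553838 [0.4533 0.3
[... 1101 characters left out ...]
294.5], [241.0, 313.0], [220.0, 334.0]]
copper scene [387. 158.] [[376.8235168457031, 150.2941436767578], [384.8470764160156, 145.18824768066406], [398.1470642089844, 166.08824157714844], [390.1235046386719, 171.1941375732422]]
copper scene [327. 139.] [[314.3243103027344, 136.94595336914062], [338.1621398925781, 132.97299194335938], [339.4324035644531, 140.5946044921875], [315.5945739746094, 144.56756591796875]]
mat scene [[387, 263], [373, 238], [266, 261], [273, 290]] [[0.7369895727548703, -0.12575412033366862], [0.6559334598881918, -0.06737471813382945], [0.4768149712537959, -0.3067894980674105], [0.5586818139053997, -0.36975346503155393]] [ 0.6071 -0.2174  0.004 ] [0.0999 0.299  0.1033]
```

```bash
python3 - <<'E'
from see import *
np.set_printoptions(precision=4,suppress=True)
im={n:cv2.imread(f"pics/{n}0.png")[:,:,::-1].copy() for n in("top","scene")}
print("bar bottom mid top-view",onplane("top",195.4,220.7,.014)," top-back",onplane("top",190,216.5,.058))
print("bar scene bottom",onplane("scene",383.5,160.7,.014),"top",onplane("scene",391.5,155.6,.058))
print("long minus",onplane("scene",357,197,.02),"short minus",onplane("scene",311,225,.02),"short brass",onplane("top",307,238,.02),"med brass",onplane("top",394.7,282,.02))
S=[];tiles=[]
for p in packs(im["top"],"top"):
    for s in(1,-1):
        e=np.append(p["c"]+s*(p["L"]/2+.003)*np.array([np.cos(p["yaw"]),np.sin(p["yaw"])]),.02)
        for n in im:
            u,v=map(round,proj(n,e)); t=im[n][v-14:v+15,u-14:u+15]; tiles.append(cv2.resize(t[:,:,::-1],(195,195),interpolation=cv2.INTER_CUBIC))
            print(p["px"],s,n,(u,v))
cv2.imwrite("pics/ends.png",np.vstack([np.hstack(tiles[i:i+4]) for i in(0,4,8)]))
E
```

```text
bar bottom mid top-view [0.4966 0.2539 0.014 ]  top-back [0.5055 0.2567 0.058 ]
bar scene bottom [0.4852 0.2595 0.014 ] top [0.5232 0.2424 0.058 ]
long minus [0.5282 0.0406 0.02  ] short minus [ 0.4954 -0.1394  0.02  ] short brass [ 0.4521 -0.0753  0.02  ] med brass [ 0.3304 -0.3309  0.02  ]
(380, 266) 1 top (367, 250)
(380, 266) 1 scene (265, 236)
(380, 266) -1 top (391, 281)
(380, 266) -1 scene (223, 238)
(319, 230) 1 top (332, 223)
(319, 230) 1 scene (310, 227)
(319, 230) -1 top (307, 237)
(319, 230) -1 scene (314, 208)
(255, 230) 1 top (270, 210)
(255, 230) 1 scene (358, 198)
(255, 230) -1 top (243, 251)
(255, 230) -1 scene (339, 173)
```

View pics/ends.png

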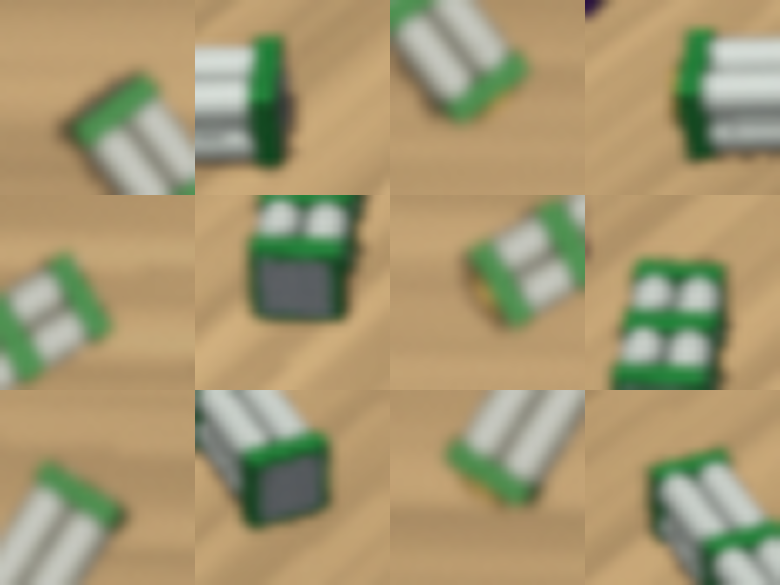

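All three plus ends are on the s=-1 side: brass shows in the top view there, and the grey plates are on the opposite ends. Next I'll check reachability for the whole plan.

```bash
cat > plan.py <<'E'
import numpy as np
from scipy.spatial.transform import Rotation as R
from bench import r,gripper_open,clamp,sensors,eyes,close_job
PZ=r.pinch_z
YT=0.925; xt=np.array([np.cos(YT),np.sin(YT),0]); yt=np.array([-xt[1],xt[0],0]); T0=np.array([.5548,.2415,0])
def T(x,y,z): return T0+x*xt+y*yt+[0,0,z]
M0=np.array([.606,-.2165,0]); ym=np.array([.6,.8,0]); xm=np.array([.8,-.6,0])
BY=.052
LEN=dict(long=.14,medium=.11,short=.08)
Z=np.array([0,0,1.])
def tool(p,up,f,t):
    """tool orientation for pack with plus direction p and 'up' side; lean t about the closing axis, flip f"""
    z=-up*np.cos(t)-p*np.sin(t); y=f*np.cross(up,p); return np.c_[np.cross(y,z),y,z]
def pose(c,p,up,f,t,g=0,d=.006):
    """TCP pose with the pack centre at c; grasp point is g towards plus and d above (towards up) of the pack's axis"""
    A=tool(p,up,f,t); return c+p*g+up*d+A[:,2]*PZ, R.from_matrix(A).as_quat()
def lying(yaw): return np.array([np.cos(yaw),np.sin(yaw),0])
E
python3 - <<'E'
from plan import *
from see import *
np.set_printoptions(precision=2,suppress=True,linewidth=150)
st=dict(long=((.4717,.0729),2.607,.1),medium=((.3774,-.2856),-2.465,0),short=((.4757,-.1106),2.119,-.1))
for k,(c,yaw,sy) in st.items():
  L=LEN[k]
  for f in(1,-1):
   for t in(0,.35,.6):
    g=.0 if k=="long" else .012
    Q=dict(pick=pose(np.array([*c,.02]),lying(yaw),Z,f,t,g),plus=pose(T(-.032-L/2-.005,BY,.04),xt,Z,f,t,g),minus=pose(T(-.032-L/2,BY,.04),-xt,Z,f,t,g),
      stand=pose(M0+sy*ym+Z*(.005+L/2),Z,-xm,f,t,g))
    print(k,f,t,{n:r.ik(*q) for n,q in Q.items()})
E
```

```text
long 1 0 {'pick': array([ 0.13,  0.61,  2.05, -0.  ,  0.48,  2.23]), 'plus': array([ 0.37,  0.57,  2.03, -0.  ,  0.53, -2.12]), 'minus': array([ 0.38,  0.58,  2.02, -0.  ,  0.54,  1.02]), 'stand': array([0.06, 1.11, 2.01, 3.84, 1.56, 1.56])}
long 1 0.35 {'pick': None, 'plus': array([ 0.46,  0.68,  1.84, -0.19,  0.94, -1.9 ]), 'minus': array([ 0.25,  0.56,  2.2 ,  1.11,  0.24, -0.17]), 'stand': array([0.03, 0.9 , 2.07, 3.87, 1.09, 1.45])}
long 1 0.6 {'pick': array([ 0.4 ,  0.68,  2.27,  4.34,  0.51, -1.88]), 'plus': array([ 0.5 ,  0.78,  1.71, -0.25,  1.22, -1.84]), 'minus': array([ 0.15,  0.63,  2.29,  2.05,  0.47, -1.22]), 'stand': array([-0.01,  0.77,  2.04,  3.97,  0.72,  1.28])}
long -1 0 {'pick': array([ 0.13,  0.61,  2.05, -0.  ,  0.48, -0.91]), 'plus': array([ 0.37,  0.57,  2.03, -0.  ,  0.53,  1.02]), 'minus': array([ 0.38,  0.58,  2.02, -0.  ,  0.54, -2.12]), 'stand': array([ 0.06,  1.11,  2.01,  3.84,  1.56, -1.58])}
long -1 0.35 {'pick': array([ 0.28,  0.61,  2.2 , -1.24,  0.27,  0.44]), 'plus': array([ 0.46,  0.68,  1.84, -0.19,  0.94,  1.24]), 'minus': None, 'stand': arr
[... 2324 characters left out ...]
.44,  0.79,  2.22,  3.37,  0.85,  1.54])}
short -1 0 {'pick': array([-0.24,  0.61,  2.05, -0.  ,  0.48, -0.78]), 'plus': array([ 0.41,  0.6 ,  1.95, -0.  ,  0.58,  1.06]), 'minus': array([ 0.39,  0.59,  1.99, -0.  ,  0.56, -2.1 ]), 'stand': array([-0.41,  1.21,  2.17,  3.38,  1.8 , -1.51])}
short -1 0.35 {'pick': array([-0.07,  0.61,  2.17, -1.11,  0.32,  0.44]), 'plus': array([ 0.49,  0.71,  1.76, -0.17,  1.  ,  1.25]), 'minus': None, 'stand': array([-0.42,  0.97,  2.24,  3.36,  1.28, -1.56])}
short -1 0.6 {'pick': None, 'plus': array([ 0.53,  0.82,  1.61, -0.23,  1.28,  1.31]), 'minus': array([0.18, 0.63, 2.27, 2.05, 0.45, 1.97]), 'stand': array([-0.44,  0.79,  2.22,  3.37,  0.85, -1.61])}
```

```bash
cat >> plan.py <<'E'
def now(): 
    s=sensors.read_state(); return s["time"],s["tool_pos"],s["wrist_force"],s["opening"]
def lever(on):
    q=R.from_matrix(tool(xt,Z,-1,0)).as_quat(); z=.112; y=-.086
    a,b=(-.03,.085) if on else (.15,.03)
    clamp(20)
    r.move_ptp(T(a,y,.22),q); r.move_l(T(a,y,z),v=.15)
    hit=r.move_l(T(b,y,z),v=.08,max_force=18); t,p,f,_=now()
    print("lever",on,hit,"end x_t %.4f"%((p-T0)@xt),np.round(f,1))
    r.move_l(T(a,y,z),v=.2); r.move_l(T(a,y,.22),v=.25)
E
python3 - <<'E'
from plan import *
import cv2
lever(True); print(now()[0])
a=eyes.camera("scene")[110:200,360:480]; b=eyes.camera("top")[120:240,110:270]
cv2.imwrite("pics/lever.png",np.hstack([cv2.resize(a,(400,300)),cv2.resize(b,(400,300))])[:,:,::-1])
E
```

```text
lever True True end x_t 0.0574 [-4.6 -5.   6.2]
5.9083
```

View pics/lever.png

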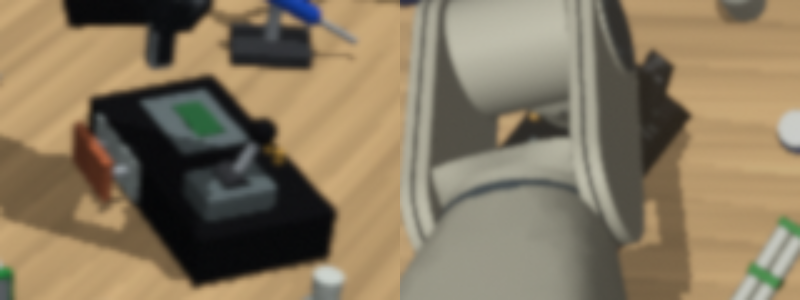

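The lever now leans to the back, with the knob at about scene (439,149). I'll check that position numerically, then take the long pack.

```bash
cat >> plan.py <<'E'
import see,cv2
PLUSYAW=dict(long=2.607,medium=-2.465,short=2.119); G=dict(long=.015,medium=.015,short=.015)
def look(k):
    ps=see.packs(eyes.camera("top"),"top")
    best=min(ps,key=lambda p:abs(p["L"]-LEN[k])); print(k,[(p["px"],np.round(p["c"],4).tolist(),round(float(p["yaw"]),3),round(p["L"],3),round(p["W"],3)) for p in ps])
    assert abs(best["L"]-LEN[k])<.012 and best["W"]<.046
    yaw=min((best["yaw"]+i*np.pi for i in(-2,-1,0,1,2)),key=lambda a:abs(a-PLUSYAW[k])); assert abs(yaw-PLUSYAW[k])<.8
    return best["c"],yaw
def pick(k,f,F=60):
    c,yaw=look(k); p=lying(yaw); P,q=pose(np.array([*c,.02]),p,Z,f,0,G[k])
    gripper_open(); r.move_ptp(P+Z*.12,q); r.move_l(P,v=.2); clamp(F); print("grip",now()[3])
    r.move_l(P+Z*.12,v=.25)
def press(k,end,f,t=0,d=.006):
    L=LEN[k]; p=xt if end=="plus" else -xt; h=L/2+(.005 if end=="plus" else 0)
    at=lambda x,z=.038: pose(T(x-h,BY,z),p,Z,f,t,G[k],d)
    r.move_ptp(*at(-.09,.15)); r.move_l(at(-.06)[0],v=.2); print("opening before press",now()[3])
    hit=r.move_l(at(-.012)[0],v=.03,max_force=13); tm,P,F,o=now(); off=P-at(0)[0]
    print(k,end,"hit",hit,"end face x_t %.4f y_t %.4f"%(off@xt,BY+off@yt),"F",np.round(F,1),"along %.1f"%(F@xt),"t %.1f"%tm)
    r.pause(1.0); print("after hold F along %.1f"%(now()[2]@xt))
    r.move_l(at(-.07)[0],v=.15)
    return at
E
python3 - <<'E'
from plan import *
p=see.onplane("scene",438.6,149,.1335)-T0; print("knob x_t %.3f y_t %.3f"%(p@xt,p@yt))
pick("long",-1); press("long","plus",-1)
cv2.imwrite("pics/l1.png",eyes.camera("scene")[80:260,220:500,::-1])
E
```

```text
knob x_t 0.081 y_t -0.088
long [((380, 266), [0.3773, -0.2854], 0.691, 0.109, 0.039), ((319, 230), [0.4757, -0.1106], -1.023, 0.078, 0.036), ((255, 230), [0.4716, 0.0725], -0.557, 0.137, 0.039)]
grip 0.03913519702029488
opening before press 0.038967098814773345
long plus hit True end face x_t -0.0210 y_t 0.0532 F [-2.  -6.9  0.7] along -6.7 t 13.9
after hold F along -6.3
```

View pics/l1.png

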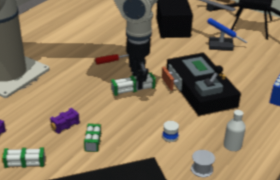

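Held force was only about 6.7 N, short of the 8 N for full travel, so I'll press again deeper until the hard stop shows.

```bash
python3 - <<'E'
s=open('plan.py').read()
a=s.index("    hit=r.move_l(at(-.012)[0],v=.03"); b=s.index('    r.move_l(at(-.07)[0],v=.15)\n    return at')
s=s[:a]+'''    for x in np.arange(-.03,-.004,.0015):
        r.move_l(at(x)[0],v=.05 if x<-.029 else .02); tm,P,F,o=now(); off=P-at(0)[0]
        print("%.4f:%.1f"%(off@xt,-F@xt),end=" ")
        if -F@xt>14: break
    r.pause(1.0); tm,P,F,o=now(); print("\\n",k,end,"y_t %.4f"%(BY+(P-at(0)[0])@yt),"held F %.1f"%(-F@xt),"opening",o,"t %.1f"%tm)
'''+s[b:]
open('plan.py','w').write(s)
E
python3 - <<'E'
from plan import *
press("long","plus",-1)
E
```

```text
opening before press 0.03917646328904333
-0.0306:2.7 -0.0291:2.8 -0.0274:4.7 -0.0259:5.2 -0.0246:5.2 -0.0232:5.8 -0.0219:5.9 -0.0206:6.9 -0.0193:8.1 -0.0192:12.8 -0.0192:19.5 
 long plus y_t 0.0529 held F 19.0 opening 0.03936457390748841 t 20.9
```

```bash
cat >> plan.py <<'E'
SPOT=dict(long=.1,medium=0.,short=-.1)
def lift(dz=.1): r.move_l(now()[1]+Z*dz,v=.25)
def regrasp_stand(k,f,t=.45,f2=1,F=70,dr=.008):
    L=LEN[k]; c=T(-.09-L/2,BY,.02)
    P,q=pose(c+Z*.001,-xt,Z,f,0,G[k]); r.move_l(P+Z*.03,v=.2); r.move_l(P-Z*.0005,v=.05,max_force=8)
    P2,q2=pose(c,-xt,Z,f2,t,G[k],dr); b=-R.from_quat(q2).as_matrix()[:,2]
    s=M0+SPOT[k]*ym+Z*(.004+L/2); P3,q3=pose(s,Z,-xm,f2,t,G[k],dr); b3=-R.from_quat(q3).as_matrix()[:,2]
    for x in((P2,q2),(P2+b*.1,q2),(P3+Z*.09,q3),(P3,q3),(P3+b3*.12,q3)): assert r.ik(*x) is not None,x
    gripper_open(); lift(.13)
    r.move_ptp(P2+b*.1,q2); r.move_l(P2,v=.15); clamp(F); print("regrip",now()[3],now()[0])
    lift(.2); return P3,q3,b3
def stand(k,P3,q3,b3):
    r.move_ptp(P3+Z*.09,q3); print("over mat, opening",now()[3])
    r.move_l(P3+Z*.012,v=.15); hit=r.move_l(P3-Z*.004,v=.02,max_force=8); print("touch",hit,"dz",now()[1][2]-P3[2])
    gripper_open(); r.move_l(now()[1]+b3*.12,v=.15); print("t",now()[0])
E
python3 - <<'E'
from plan import *
lift(); press("long","minus",-1)
try: 
    np.save("st.npy",np.array(regrasp_stand("long",-1),dtype=object),allow_pickle=True)
except Exception as e: print(repr(e))
print(sensors.read_state()["joint_pos"].round(2) if hasattr(sensors.read_state()["joint_pos"],"round") else "")
cv2.imwrite("pics/l2.png",eyes.camera("scene")[60:260,200:500,::-1])
E
```

```text
opening before press 0.03916042727556168
-0.0303:-0.3 -0.0286:-0.4 -0.0275:1.6 -0.0259:2.9 -0.0243:4.2 -0.0228:4.0 -0.0214:5.2 -0.0201:5.9 -0.0188:5.4 -0.0174:7.2 -0.0162:8.6 -0.0162:13.4 -0.0161:19.4 
 long minus y_t 0.0530 held F 18.4 opening 0.039158629497656874 t 30.2
regrip 0.03895423340022911 35.5833
[0.07 0.07 2.27 0.63 0.59 0.23]
```

View pics/l2.png

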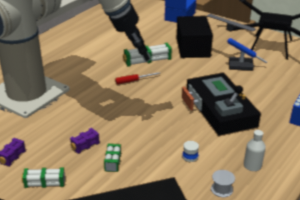

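```bash
sed -i 's/^SPOT=.*/SPOT=dict(long=.07,medium=-.02,short=-.11)/; s/r.move_ptp(P3+Z\*.09,q3)/r.move_ptp(P3+Z*.14,q3)/' plan.py; python3 - <<'E'
from plan import *
print("spool",see.onplane("top",291,124,.046),"squeeze",see.onplane("top",241,107,.12))
P3,q3,b3=np.load("st.npy",allow_pickle=True); P3=np.array(P3,float)-.03*ym
for x in(P3+Z*.14,P3,P3+np.array(b3,float)*.12): print(np.round(r.ik(x,np.array(q3,float)),2))
stand("long",P3,np.array(q3,float),np.array(b3,float))
cv2.imwrite("pics/l3.png",cv2.resize(eyes.camera("scene")[100:320,220:500,::-1],(560,440)))
E
```

```text
spool [ 0.78380933 -0.02170266  0.046     ] squeeze [0.80636179 0.1121891  0.12      ]
[-0.03  0.49  2.13  4.03  0.73  1.13]
[-0.03  0.81  2.11  3.83  0.94  1.41]
[0.14 0.67 2.3  4.   1.   1.42]
over mat, opening 0.03893231067642116
touch True dz -0.0015837540286097879
t 43.2667
```

View pics/l3.png

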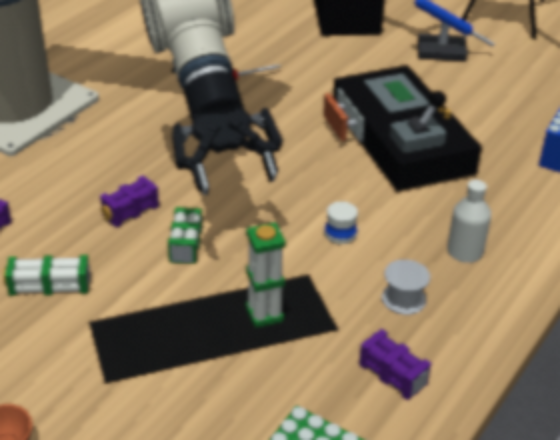

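The long pack stands upright with its stud up, at crop (265,275) on the mat. Next is the medium.

```bash
cat >> plan.py <<'E'
def neutral(): lift(.08); r.set_joints([.3,.3,2.05,0,.79,0])
E
python3 - <<'E'
from plan import *
neutral(); pick("medium",1); press("medium","plus",1); lift(); press("medium","minus",1)
np.save("st.npy",np.array(regrasp_stand("medium",1),dtype=object),allow_pickle=True)
cv2.imwrite("pics/m1.png",cv2.resize(eyes.camera("scene")[60:320,200:500,::-1],(600,520)))
E
```

```text
medium [((380, 266), [0.3773, -0.2854], 0.691, 0.109, 0.039), ((319, 230), [0.4757, -0.1106], -1.023, 0.078, 0.036), ((371, 151), [0.7103, -0.2591], -1.165, 0.139, 0.04)]
grip 0.038903730679788806
opening before press 0.03936258841266835
-0.0306:3.6 -0.0291:4.5 -0.0275:4.6 -0.0261:4.3 -0.0248:6.8 -0.0234:6.8 -0.0222:7.6 -0.0211:9.0 -0.0210:14.4 
 medium plus y_t 0.0527 held F 14.3 opening 0.03917010969124171 t 57.5
opening before press 0.03881355887129544
-0.0303:-0.2 -0.0287:-0.1 -0.0271:0.3 -0.0259:3.6 -0.0243:4.0 -0.0228:4.4 -0.0214:4.9 -0.0200:6.4 -0.0187:5.6 -0.0173:7.6 -0.0160:7.3 -0.0150:10.0 -0.0149:14.2 
 medium minus y_t 0.0526 held F 14.7 opening 0.03933837398880594 t 66.6
regrip 0.039361042428869085 71.7917
```

View pics/m1.png

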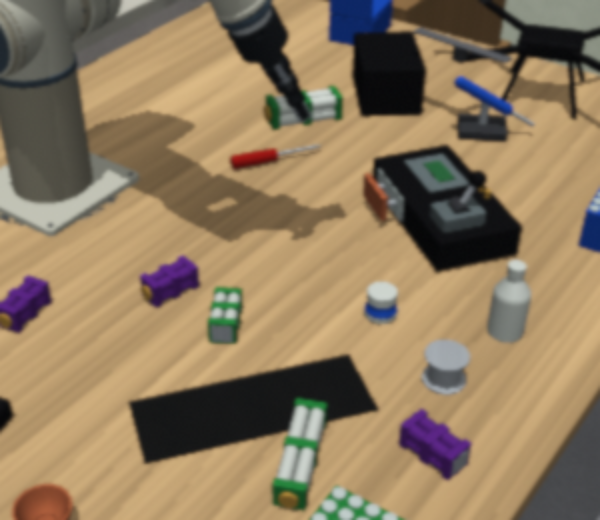

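The medium is held, but the long pack now lies across the mat edge with its plus end at crop (290,498), towards the camera. It was either disturbed or clipped by my retreat. I'll stand the medium at the far end of the mat, then stand the long one up again using wider retreats.

```bash
sed -i 's/^SPOT=.*/SPOT=dict(long=.07,medium=-.11,short=-.02)/; s/gripper_open(); r.move_l(now()\[1\]+b3\*.12,v=.15); print("t",now()\[0\])/gripper_open(); r.move_l(now()[1]+b3*.12,v=.15); r.move_l(now()[1]-xm*.04+Z*.12,v=.25); print("t",now()[0])/' plan.py; python3 - <<'E'
from plan import *
P3,q3,b3=[np.array(a,float) for a in np.load("st.npy",allow_pickle=True)]; P3=P3-.09*ym
q=None
print([None if r.ik(x,q3) is None else 1 for x in(P3+Z*.14,P3,P3+b3*.12,P3+b3*.12-xm*.04+Z*.12)])
stand("medium",P3,q3,b3)
i=r.ik(pose(T(-.16,BY,.15),-xt,Z,-1,0,.015)[0],pose(T(-.16,BY,.15),-xt,Z,-1,0,.015)[1]); print(i)
cv2.imwrite("pics/m2.png",cv2.resize(eyes.camera("scene")[120:340,220:460,::-1],(480,440)))
r.set_joints([.3,.3,2.05,0,.79,0])
print([(p["px"],p["c"].round(3).tolist(),round(p["L"],3),round(p["W"],3),round(float(p["yaw"]),2)) for p in see.packs(eyes.camera("top"),"top")],now()[0])
E
```

```text
[1, 1, 1, 1]
over mat, opening 0.0388773557682202
touch True dz -0.0031689315022788295
t 79.75
[ 2.87499127e-01  2.94217242e-01  2.11732198e+00 -4.44089210e-16
  7.30053434e-01 -2.20829720e+00]
[((319, 230), [0.476, -0.111], 0.077, 0.037, -0.99), ((371, 151), [0.71, -0.259], 0.139, 0.04, -1.17)] 82.8083
```

View pics/m2.png

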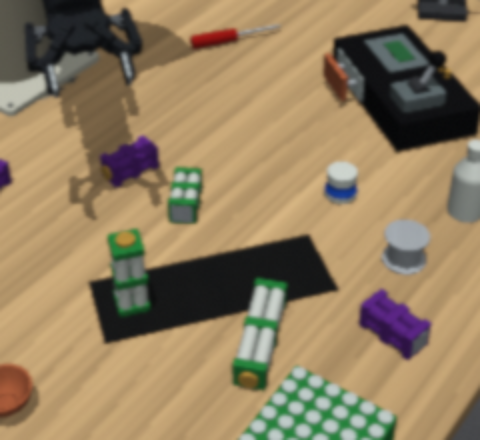

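```bash
sed -i 's/dr=.008):/dr=.008,g0=None):/; s/P,q=pose(c+Z\*.001,-xt,Z,f,0,G\[k\]); r.move_l(P+Z\*.03,v=.2)/P,q=pose(c+Z*.001,-xt,Z,f,0,G[k] if g0 is None else g0); r.move_ptp(P+Z*.1,q); r.move_l(P+Z*.03,v=.2)/' plan.py
python3 - <<'E'
from plan import *
PLUSYAW["long"]=-1.165; g=-.01
for f in(1,-1):
    print(f,r.ik(*pose(np.array([.71,-.259,.022]),lying(-1.165),Z,f,0,g)),r.ik(*pose(T(-.16,BY,.02),-xt,Z,f,0,g)))
G["long"]=g; f=1 if r.ik(*pose(np.array([.71,-.259,.022]),lying(-1.165),Z,1,0,g)) is not None else -1
f_=f; c,yaw=look("long"); P,q=pose(np.array([*c,.023]),lying(yaw),Z,f,0,g)
gripper_open(); r.move_ptp(P+Z*.16,q); r.move_l(P,v=.2); clamp(60); print("grip",now()[3]); r.move_l(P+Z*.16,v=.25)
G["long"]=.015
P3,q3,b3=regrasp_stand("long",f,g0=g)
stand("long",P3,q3,b3)
r.set_joints([.3,.3,2.05,0,.79,0])
cv2.imwrite("pics/l4.png",np.hstack([cv2.resize(eyes.camera("scene")[140:320,220:460],(400,300)),cv2.resize(eyes.camera("top")[100:280,220:460],(400,300))])[:,:,::-1])
E
```

```text
1 [-3.55959345e-01  8.58443790e-01  1.40767518e+00 -4.44089210e-16
  8.75473681e-01 -7.61755671e-01] [ 3.20610740e-01  5.90590439e-01  2.11168656e+00 -4.44089210e-16
  4.39315654e-01  9.66407067e-01]
-1 [-3.55959345e-01  8.58443790e-01  1.40767518e+00 -4.44089210e-16
  8.75473681e-01  2.37983698e+00] [ 3.20610740e-01  5.90590439e-01  2.11168656e+00 -4.44089210e-16
  4.39315654e-01 -2.17518559e+00]
long [((319, 230), [0.4759, -0.1109], -0.99, 0.077, 0.037), ((371, 151), [0.7112, -0.2591], -1.152, 0.138, 0.04)]
grip 0.03920957140892115
regrip 0.03897786110609776 93.775
over mat, opening 0.03891684852220244
touch True dz -2.7752971310829322e-05
t 102.025
```

View pics/l4.png

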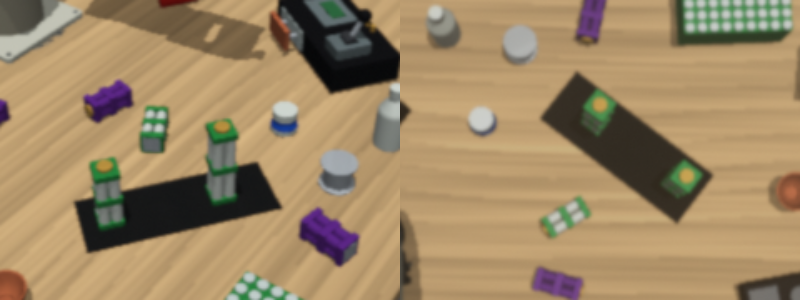

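Both packs are upright on the mat with studs up: scene crop (107,190) and (222,160), top crop (597,110) and (685,180). Next is the short.

```bash
python3 - <<'E'
from plan import *
for n,px in(("long",(579/1,0)),):
    pass
for n,u,v,z in(("long",599,103,.149),("med",686,177,.119)):
    p=see.onplane("top",220+(u-400)*.6,100+v*.6,z)-M0; print(n,"mat x %.3f y %.3f"%(p@xm,p@ym))
pick("short",-1); press("short","plus",-1); lift(); press("short","minus",-1)
P3,q3,b3=regrasp_stand("short",-1)
np.save("st.npy",np.array((P3,q3,b3),dtype=object),allow_pickle=True)
cv2.imwrite("pics/s1.png",cv2.resize(eyes.camera("scene")[60:320,200:500,::-1],(600,520)))
E
```

```text
long mat x 0.003 y 0.073
med mat x -0.001 y -0.110
short [((319, 230), [0.4757, -0.1106], -1.023, 0.078, 0.036)]
grip 0.03928113282726662
opening before press 0.03956196861469703
-0.0303:0.9 -0.0292:2.6 -0.0275:2.9 -0.0258:4.5 -0.0245:4.8 -0.0231:6.6 -0.0218:7.0 -0.0205:6.5 -0.0192:7.3 -0.0181:8.8 -0.0181:14.5 
 short plus y_t 0.0526 held F 13.5 opening 0.0394931196688905 t 115.4
opening before press 0.039207300316334785
-0.0302:-0.4 -0.0291:3.1 -0.0274:3.2 -0.0259:4.3 -0.0243:3.8 -0.0230:5.6 -0.0216:6.0 -0.0203:6.7 -0.0190:6.9 -0.0178:8.4 -0.0177:13.1 -0.0177:19.0 
 short minus y_t 0.0528 held F 17.8 opening 0.039276414675705786 t 124.3
regrip 0.038918124769168096 130.45
```

View pics/s1.png

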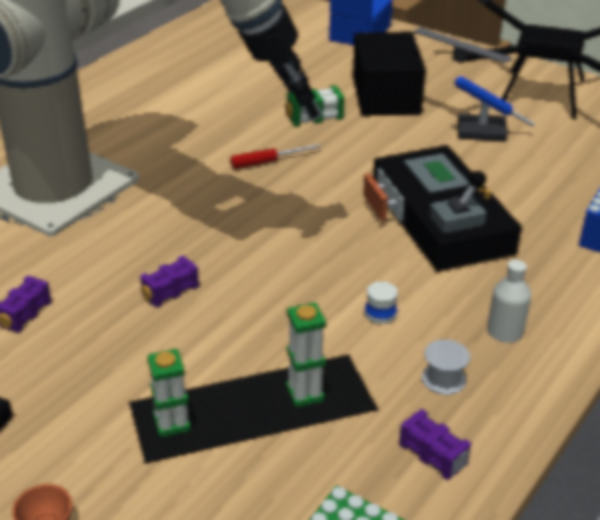

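The short is held level, plus end towards the robot, and both others stand. I'll stand the short between them using a higher approach, then switch the tester off.

```bash
python3 - <<'E'
from plan import *
P3,q3,b3=[np.array(a,float) for a in np.load("st.npy",allow_pickle=True)]
V=P3-xm*.1+Z*.22
print([r.ik(x,q3) is not None for x in(V,P3+Z*.14,P3,P3+b3*.12)])
r.move_ptp(V,q3); r.move_l(P3+Z*.14,v=.2)
stand("short",P3,q3,b3)
r.set_joints([.3,.3,2.05,0,.79,0]); lever(False); r.set_joints([.5,.1,2.0,0,1.04,0]); print(now()[0])
cv2.imwrite("pics/end.png",np.hstack([cv2.resize(eyes.camera("scene")[100:340,200:500],(400,320)),cv2.resize(eyes.camera("top")[90:282,180:420],(400,320))])[:,:,::-1])
E
```

```text
[True, True, True, True]
over mat, opening 0.03876655227501786
touch True dz -0.00035663721671780335
t 139.7417
lever False True end x_t 0.0531 [2.4 4.2 0.1]
149.5583
```

View pics/end.png

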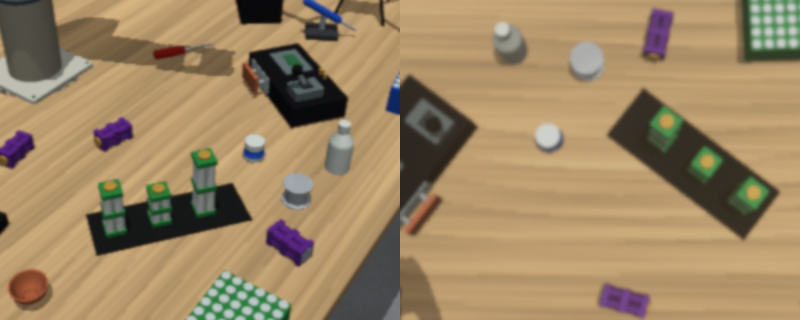

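All three packs stand on the mat with studs up: top crop (665,125), (707,163) and (752,193). The lever knob is back at top (199,164), its starting pixel (199,163), so the tester is off.

```bash
python3 -c "
from bench import close_job; print(close_job())"
```

```text
the job is handed in; nothing more can be done
None
```

I handed the job in at about 150 s: all three packs were pressed on the bar, plus end then minus end, in the order long, medium, short. They now stand plus end up on the mat, with the tester lever back off. The long pack fell over once after its test, from a knock or possibly my arm, so I stood it up again; the hand-in gave no verdict.

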